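# Isolate the safety cabinet and bring out the lockout hasp

### The job

The safety cabinet is going to be serviced, so make its isolator ready for the padlock: turn the bar handle of the larger isolator anticlockwise (seen looking at its face) all the way to its off stop, then swing the steel lockout hasp in the handle's tail fully out so that its padlock eye stands clear, and leave both like that. Leave the smaller isolator switched on, and do not shift or topple anything standing on the bench.

Things in the scene. Friction and masses are not known exactly. Their poses are not given: they have to be found in the camera images.
- isolator: Bracket of the larger isolator, fixed to the bench; origin: middle of its foot, on the bench; x level, away from its front; z up. A grey enclosure on it, 170 x 170 mm face, 70 mm deep, slopes 25 deg up and away from the front; face centre is at (-12, 0, 107) mm. The bar handle stands 44 mm proud of the face.
- handle_grip (a point): On the turning axis of the larger isolator's black bar handle, 35 mm out from the sloping face, 9 mm below the bar's top. z = outward normal of the face = turning axis; x = along the bar to its tail, where the hasp is (turns with it). Bar: 20 mm wide (y), x -56 to +62 mm, underside 18 mm off the face. Under it a steel plate, top 14 mm off the face; a stop post 50 mm from the axis is 16 mm high.
- main_handle (a joint): Turn of that handle, rad. 0 = on, tail down the slope; grows anticlockwise looking at the face. Off is about a quarter turn on, tail to the right as seen from the front. The off stop differs between fittings: a hard stop somewhere from 1.41 to 1.73 rad, to be felt (more moment than the steady friction of about 0.2 N m). It stays where left.
- hasp_hinge (a point): Hinge of the lockout hasp in the slotted tail of the bar: 34 mm from the turning axis towards the tail, 27 mm off the face. Axes as handle_grip's; the hasp swings about y. Beside the hasp, x 40 to 62 mm from the axis, the bar is cut down to 37 mm off the face: fingertips more than 10 mm below the tab's middle would foul it as the tab swings in over it.
- hasp_tab (a point): Middle of the hasp's finger tab, a bright steel block jutting from the bar's tail: 10 mm wide (y), 14 high (z), 27 long (x, 13 mm either side). It lies 43 mm along x and 9 mm along z from the hinge in the hasp's own axes. Shut: 77 mm from the turning axis, 36 mm off the face, 15 mm beyond the bar's end, axes as handle_grip's. A thin hooked leg hangs below it.
- lock_hasp (a joint): Swing of the hasp, rad. 0 = shut; grows as the tab lifts from the face and back over the hinge; 1.3 = fully out, at its stop. The hook under the tab is trapped below the steel plate's quarter sector and comes free only within about 4 deg of the off stop; elsewhere the hasp stops dead at 0.06 rad. Free, it needs about 2 N at the tab; stays where left. Out, its toe locks the handle.
- small_handle (a joint): Turn of the smaller isolator's handle (a 48 mm knob with a 13 mm bar and no hasp, on its own 105 x 90 mm enclosure, also sloping 25 degrees), rad. 0 = on; it grows anticlockwise and 1.57 = off. It must stay on.
- small_grip (a point): Middle of the bar of the smaller isolator's knob, on its axis, 22 mm out from its face (top of the bar 10 mm higher). z = outward normal of its face.
- pot_a: Specimen pot with screw lid, 44 mm diameter, 58 mm high, standing between the two isolators; origin at the centre of its underside. Bystander.
- pot_b: Like pot_a, standing nearer to the robot, left. Bystander.
- pot_c: Like pot_a, standing nearer to the robot, right. Bystander.
- swab_pot: Open clear pot of wooden swab sticks, 72 mm diameter, 131 mm high with the sticks, beyond the isolators; origin at the centre of its underside. Bystander.
- wash_bottle: White plastic wash bottle with a bent spout, 72 mm diameter, 205 mm high, beyond the isolators; origin at the centre of its underside. Bystander.
- dish_stack: Stack of four lidded petri dishes, 91 mm diameter, 62 mm high, at the left; origin at the centre of its underside. Bystander.
- tube_rack: White rack of capped tubes, 160 x 60 mm, 93 mm high, at the right; origin at the centre of its underside. Bystander.

How it is judged:
On the way:
1. the larger isolator's handle is turned to off (value of joint main_handle above 1.33 rad and value of joint lock_hasp below 0.5 rad), for 0.2 s.
At the end, for the whole second after the job is handed in: The larger isolator's handle is off (turned more than 1.33 rad), its hasp stands out by more than 1.1 rad (of 1.3) and at rest, which is possible only with the handle within about 4 degrees of its off stop; the smaller isolator is still on (within 0.15 rad) (value of joint main_handle above 1.33 rad and value of joint lock_hasp above 1.1 rad and value of joint small_handle below 0.15 rad and velocity of joint lock_hasp between -0.05 and 0.05 rad/s); the robot touches nothing.
It fails at once if the smaller isolator is turned (value of joint small_handle above 0.3 rad).
It fails at once if a bystander is shifted by more than 30 mm or toppled (distance of any of pot_a, pot_b, pot_c, swab_pot, wash_bottle, dish_stack, tube_rack from where it was at the start of the episode above 0.03 m or angle between any of pot_a, pot_b, pot_c, swab_pot, wash_bottle, dish_stack, tube_rack's own z axis and vertical above 0.5 rad).
It also fails if it takes over 48 s, if anything falls off the work surface, if the arm or the gripper's body presses on something with over 40 N, if the wrist force passes 120 N, or if a joint passes its speed limit or range.

### The arm

A 7-joint arm with a two-finger parallel gripper is mounted at the origin on the work surface. World frame = base frame: x ahead of the robot, y to its left, z up, the work surface at z = 0. Lengths are in m, angles in rad, forces in N, time in s.
With the tool pointing down it reaches from about 0.425 to 0.925 m from the base axis. Payload 6.8 kg.
Tool frame: the origin (TCP) lies midway between the tips of the shut fingers; the grasp point (between the pads) lies 19 mm behind it; x points along the fingers, z is the direction in which the jaws open and shut, and the axes are right-handed (so a half turn about x gives the same grasp; the last joint's range is limited). The gripper opens to 85 mm and grips with 20 to 120 N. Pads are 22 mm wide; open, the fingers measure 114 mm over their backs; the gripper's body (76 mm by 85 mm) begins 54 mm behind the grasp point. The pads swing forward as they close: fully open they stand 13 mm farther back than shut.
Start: joints at [1.043, 0.477, 0.022, 1.555, -0.011, 1.109, -0.083], TCP at [0.275, -0.616, 0.231] pointing down, gripper open.
Joint ranges: [-2.96, 2.96], [-0.34, 2.1], [-1.41, 1.46], [0.24, 2.44], [-1.37, 4.51], [0.17, 1.92], [-2.96, 2.96]. Speed limits (rad/s): [2.39, 2.39, 3.14, 3.14, 3.14, 3.14, 3.14].

### API

Orientations are given as a unit quaternion [w, x, y, z].
In Python, from station import bot gives the robot as it stands. The module is installed in compiled form; this text tells all that it offers.
- The arm moves only by the shell command python3 -m jog 'ROWS' [FORCE]. ROWS is text: rows parted by semicolons, each of 7 numbers parted by spaces: the shift along the tool's x, y, z in mm, then the turn, a rotation vector about the tool's x, y, z in units of 6 degrees (1.0 is 6 degrees), then the finger opening in mm, from 0 to 85.4. A call has 1 to 5 rows; each row shifts and turns the commanded pose from where the row before left it, along the tool's axes as they then stand; what a row does not reach is not made up. A row lasts 1/10 s, in which the tool goes at most 50 mm and 8.59 degrees, less where a joint would pass 70% of its speed; a pose out of reach is approached as far as the arm can. A call with a gripper value outside its range is refused whole. The fingers move at their own pace and stop on an object; FORCE is the grip in N (left out, the last holds). Time passes only in rows, so rows that do not move let the fingers close. It gives the time, the measured TCP pose, the force and the opening at its end, in the units of the state.
- bot.get_obs(): the state, without advancing time (a new reading comes with each control period).
- bot.read_camera(name): name is "scene" or "top" or "wrist"; returns (picture, depth): 480x640x3 uint8, red, green, blue; 480x640 float32, m along the optical axis (not along the pixel's ray), 0 where there is no reading.
- bot.calibration(name): a dict with "fx", "fy", "cx", "cy" (pixels), "T" (4x4, takes a point from camera to world coordinates). Camera axes: x right, y up, looking along -z (the intrinsics and any distortion apply to the point x, -y, -z); pixel columns grow to the right and rows downward; lengths in m; the calibration is good to about 2 mm. A picture is of the moment at which its call begins: read the wrist's pose just before it. calibration takes no time and is no camera call; for the wrist camera it gives the pose at the moment of the call.
- bot.hand_in(): hands the job in, once; it reports no verdict.
The state is a dict: "t": time; "q": joint angles; "joint_vel": joint speeds; "joint_torque": joint torques, N m; "eef_pos": TCP position; "tool_rot": TCP orientation; "contact_force": force on the tool from outside, world axes, zero at the start; "torque": the same for the moment, N m; "gripper_width": opening from 0.0 (shut) to 1.0 (fully open).
Only numpy, scipy, OpenCV 4.12 (cv2) and the standard library are available. Lean on these libraries where they do the work, as an engineer would, in place of code of your own. Each camera call takes 0.05 s, during which the arm holds its last target.

## Working session

There is one attempt and no reset: what is moved stays moved. The work goes in short steps, Python scripts to look and compute and a shell command to move; the robot and the scene stay as the last step left them, time stands still between calls to the robot, and variables do not carry over. Pictures are saved under pics/ and viewed, and the job is handed in when it is done.

```bash
mkdir -p pics; ls; python3 - <<'E'
from station import bot
import cv2,numpy as np
o=bot.get_obs(); print({k:np.round(v,3) for k,v in o.items()})
for n in("scene","top"):
    c=bot.calibration(n); print(n,c)
    p,d=bot.read_camera(n); cv2.imwrite(f"pics/{n}0.png",p[:,:,::-1]); np.savez(f"{n}0.npz",p=p,d=d,T=c["T"],k=[c["fx"],c["fy"],c["cx"],c["cy"]])
E
```

```text
pics
{'t': np.float64(0.0), 'q': array([ 1.043,  0.478,  0.022,  1.556, -0.012,  1.109, -0.083]), 'joint_vel': array([ 0.002,  0.002,  0.   , -0.001, -0.   ,  0.002,  0.002]), 'joint_torque': array([-1.0000e-03, -5.9644e+01,  1.6080e+00, -2.8119e+01,  1.2000e-02,
        9.0000e-03, -0.0000e+00]), 'eef_pos': array([ 0.275, -0.616,  0.23 ]), 'tool_rot': array([ 0.593,  0.385,  0.594, -0.385]), 'contact_force': array([0.352, 0.645, 0.202]), 'torque': array([-0.004, -0.005,  0.032]), 'gripper_width': np.float64(1.002)}
scene {'fx': 509.9205418337501, 'fy': 509.9205418337501, 'cx': 316.2070869226006, 'cy': 240.47018511448758, 'T': array([[ 0.63163021, -0.54912021,  0.54727532,  1.15902709],
       [ 0.77526699,  0.44928514, -0.44396392, -0.45766155],
       [-0.00209311,  0.70470551,  0.70949684,  0.87176843],
       [ 0.        ,  0.        ,  0.        ,  1.        ]])}
top {'fx': 482.6836550659369, 'fy': 482.6836550659369, 'cx': 313.9580803287121, 'cy': 239.1744862542523, 'T': array([[-9.23735431e-03,  9.98345754e-01, -5.67487998e-02,
         4.83528155e-01],
       [-9.99957140e-01, -9.18707409e-03,  1.14684346e-03,
         1.08185596e-02],
       [ 6.23590869e-04,  5.67569614e-02,  9.98387830e-01,
         1.46498998e+00],
       [ 0.00000000e+00,  0.00000000e+00,  0.00000000e+00,
         1.00000000e+00]])}
```

View pics/scene0.png

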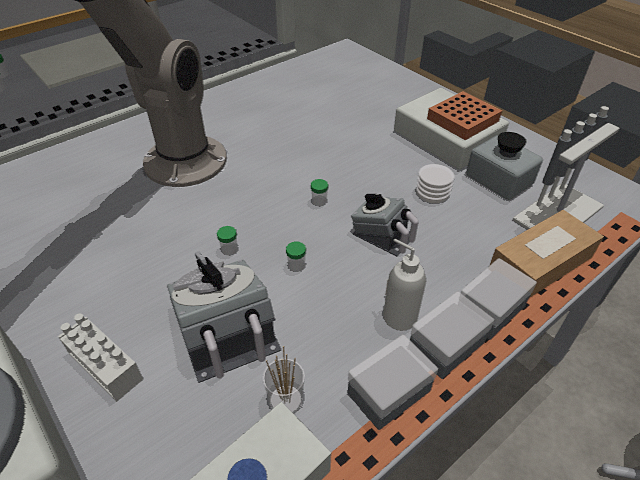

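View pics/top0.png

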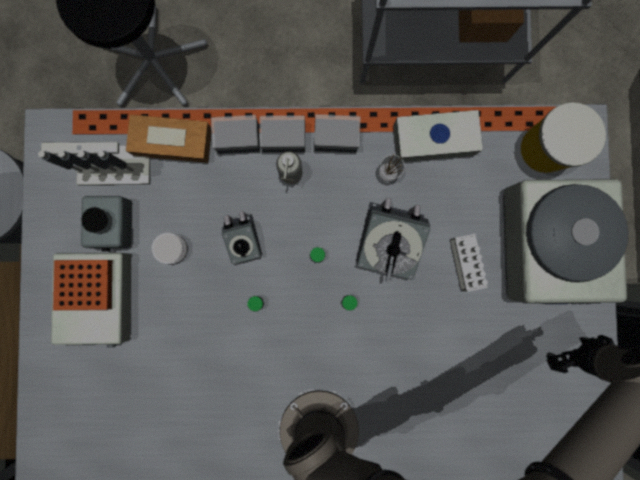

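The scene view shows the larger isolator near (220,300) and the smaller one at (383,215). The top view shows them at (395,240) and (241,240). Green pots are at (317,255), (256,303) and (349,302) in the top view. I'll measure next.

```bash
cat > h.py <<'E'
import numpy as np
def world(n,u,v,d,f=None):
    z=np.load(n+"0.npz") if f is None else f
    fx,fy,cx,cy=z["k"];T=z["T"]
    P=np.stack([(u-cx)/fx*d,-(v-cy)/fy*d,-d,np.ones_like(d)],-1)
    return (P@T.T)[...,:3]
E
python3 - <<'E'
from h import *; import cv2
for n,(a,b,c,e) in {"top":(345,195,445,285),"scene":(155,240,285,385)}.items():
    z=np.load(n+"0.npz");p=z["p"];d=z["d"]
    cv2.imwrite(f"pics/{n}_z.png",cv2.resize(p[b:e,a:c,::-1],None,fx=5.5 if n=="top" else 4,fy=5.5 if n=="top" else 4,interpolation=cv2.INTER_CUBIC))
    v,u=np.mgrid[0:480,0:640]; W=world(n,u,v,d.astype(float))
    for name,cu,cv in (("pa",317,255),("pb",256,303),("pc",349,302),("sw",391,170),("wb",289,165),("dish",170,249),("rack",470,262)) if n=="top" else ():
        print(name,W[cv,cu].round(3))
    R=W[b:e,a:c].reshape(-1,3); R=R[(d[b:e,a:c].ravel()>0)&(R[:,2]>0.03)]
    # plane ransac with slope 25
    rng=np.random.default_rng(0);best=0
    for i in range(3000):
        t=R[rng.choice(len(R),3,0)];nn=np.cross(t[1]-t[0],t[2]-t[0]);l=np.linalg.norm(nn)
        if l<1e-5: continue
        nn/=l; nn*=np.sign(nn[2])
        if abs(nn[2]-np.cos(np.radians(25)))>.04: continue
        m=abs((R-t[0])@nn)<.002
        if m.sum()>best: best=m.sum();bm=m
    Q=R[bm];c0=Q.mean(0);nn=np.linalg.svd(Q-c0)[2][2];nn*=np.sign(nn[2])
    print(n,len(R),best,c0,nn,np.degrees(np.arccos(nn[2])),"yaw",np.degrees(np.arctan2(-nn[1],-nn[0])), nn@c0)
E
```

```text
pa [0.517 0.001 0.057]
pb [0.38  0.179 0.057]
pc [ 0.38  -0.091  0.06 ]
sw [ 0.775 -0.228  0.009]
wb [0.758 0.075 0.177]
dish [0.538 0.426 0.069]
rack [ 0.493 -0.445  0.058]
top 4059 886 [ 0.54988231 -0.21064799  0.11609809] [-0.42306001  0.09985389  0.90058283] 25.76521678750876 yaw -13.280340452340235 -0.1491112912770776
scene 8652 1275 [ 0.56582914 -0.21944809  0.12391249] [-0.3737671   0.09433527  0.92271285] 22.67403867650554 yaw -14.165080492557252 -0.1178543691143392
```

```bash
sleep 1
```

```text
(no output)
```

View pics/top_z.png

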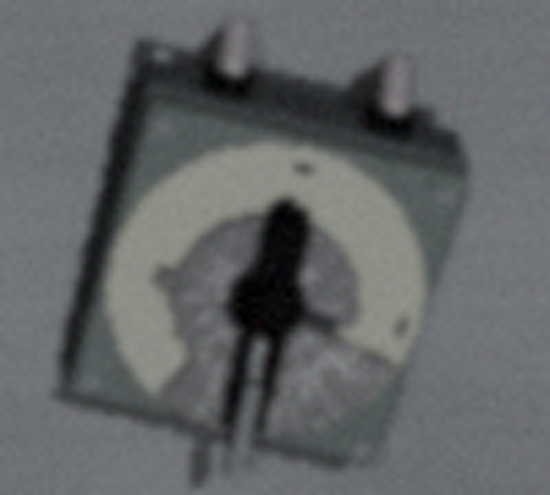

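View pics/scene_z.png

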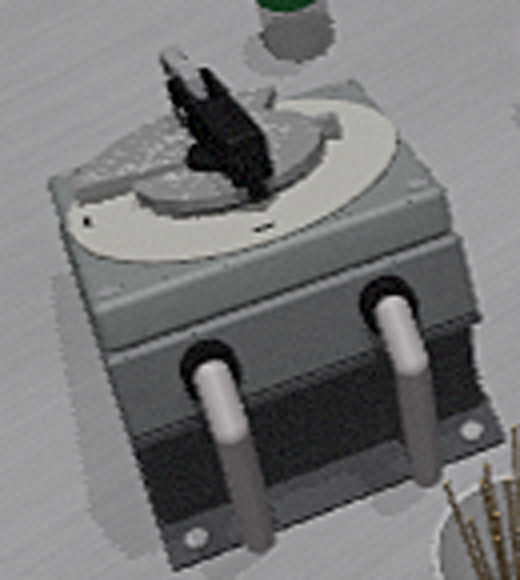

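```bash
cat >> h.py <<'E'
from scipy.spatial.transform import Rotation as Ro
def rq(q): return Ro.from_quat([q[1],q[2],q[3],q[0]])
def iso(X,Y,yaw):
    e=np.array([np.cos(yaw),np.sin(yaw),0]);k=np.array([0,0,1.]);l=np.cross(k,e)
    c=np.array([X,Y,0])-.012*e+.107*k; s=np.radians(25)
    n=-np.sin(s)*e+np.cos(s)*k; dn=-np.cos(s)*e-np.sin(s)*k
    return c,n,dn,np.cross(n,dn)   # face centre, normal, tail dir at 0, y dir
def hframe(c,n,dn,y,th):
    x=np.cos(th)*dn+np.sin(th)*y
    return x,np.cross(n,x)
def proj(P,z):
    fx,fy,cx,cy=z["k"];T=z["T"];q=np.linalg.inv(T)@np.append(P,1)
    return np.array([cx+fx*q[0]/-q[2],cy-fy*q[1]/-q[2]])
def delta(p0,R0,p1,R1):
    print("shift mm",(R0.inv().apply(p1-p0)*1000).round(1),"turn(6deg)",((R0.inv()*R1).as_rotvec()/np.radians(6)).round(2))
E
python3 - <<'E'
from h import *; from station import bot
from scipy.optimize import least_squares
t=np.load("top0.npz");s=np.load("scene0.npz")
# handle features: (cam,px, (x along tail,y,h))
T=lambda u,v:(345+u/5.5,195+v/5.5); S=lambda u,v:(155+u/4,240+v/4)
F=[(t,T(267,300),(0,0,.044)),(t,T(287,203),(-.056,0,.044)),
   (t,T(150,92),(-.085,-.085,0)),(t,T(464,170),(-.085,.085,0)),(t,T(378,462),(.085,.085,0)),(t,T(62,394),(.085,-.085,0)),
   (s,S(50,182),(.085,.085,0)),(s,S(352,80),(.085,-.085,0)),(s,S(446,185),(-.085,-.085,0)),(s,S(102,305),(-.085,.085,0)),(s,S(270,190),(-.056,0,.04))]
def res(v):
    c,n,x,y=iso(*v)
    return np.concatenate([proj(c+a*x+b*y+h*n,z)-np.array(px) for z,px,(a,b,h) in F])
r=least_squares(res,[.56,-.21,-.235],loss="soft_l1");print(r.x,np.degrees(r.x[2]));print(r.fun.reshape(-1,2).round(1) if 0 else res(r.x).reshape(-1,2).round(1))
np.save("iso.npy",r.x)
c,n,x,y=iso(*r.x);print("face",c,n,x,y)
o=bot.get_obs();R=rq(o["tool_rot"]);print("tool axes",R.as_matrix().round(2))
for sg in(1,-1):
    R1=Ro.from_matrix(np.stack([-n,np.cross(sg*y,-n),sg*y],1))
    delta(o["eef_pos"],R,c+.035*n+.2*n,R1)
w=bot.calibration("wrist")["T"];print("cam in tool",R.inv().apply(w[:3,3]-o["eef_pos"]),(R.inv().as_matrix()@w[:3,:3]).round(2))
E
```

```text
[ 0.55277156 -0.21261068 -0.22014964] -12.613645383835859
[[-0.7  1.9]
 [ 0.9  0.8]
 [-2.9 -0.7]
 [ 0.5 -2. ]
 [-0.3 -0.7]
 [-0.6 -0.7]
 [-2.1  0.1]
 [ 0.8 -1.9]
 [ 3.   0. ]
 [-0.9  3.8]
 [-6.3 -9.9]]
face [ 0.54106119 -0.20999017  0.107     ] [-0.41241828  0.09228954  0.90630779] [-0.88443385  0.19791556 -0.42261826] [-0.21837566 -0.97586478  0.        ]
tool axes [[-0.    0.91  0.41]
 [ 0.    0.41 -0.91]
 [-1.   -0.   -0.  ]]
shift mm [ -89.1  328.8 -321.6] turn(6deg) [ 6.01 -1.35  4.03]
shift mm [ -89.1  328.8 -321.6] turn(6deg) [-23.41  -5.2   -1.74]
cam in tool [-1.41933785e-01  7.60936568e-02 -4.42477057e-05] [[-0.    0.3  -0.96]
 [-0.    0.96  0.3 ]
 [ 1.    0.   -0.  ]]
```

```bash
python3 -m jog '-40 0 0 0 0 0 85; -9 32 -32 0 0 0 85; -5 33 -32 0 0 0 85; -5 33 -32 0 0 0 85; -5 33 -32 0 0 0 85'; python3 -m jog '-5 33 -32 0 0 0 85; -4 33 -32 0 0 0 85; -4 33 -32 0 0 0 85; -4 33 -32 0 0 0 85; -4 33 -32 0 0 0 85';python3 -m jog '-4 33 -32 1.0 -.22 .67 85; 0 0 0 1.0 -.22 .67 85; 0 0 0 1.0 -.22 .67 85; 0 0 0 1.0 -.22 .67 85; 0 0 0 1.0 -.22 .67 85'; python3 -m jog '0 0 0 1.0 -.22 .67 85; 0 0 0 0 0 0 85; 0 0 0 0 0 0 85'
cat > wr.py <<'E'
import sys
from h import *; from station import bot; import cv2
i=sys.argv[1]
c=bot.calibration("wrist");o=bot.get_obs();p,d=bot.read_camera("wrist");cv2.imwrite(f"pics/w{i}.png",p[:,:,::-1])
np.savez(f"wrist{i}.npz",p=p,d=d,T=c["T"],k=[c["fx"],c["fy"],c["cx"],c["cy"]],pos=o["eef_pos"],q=o["tool_rot"])
print(o["t"],o["eef_pos"],o["q"].round(2),o["contact_force"].round(2))
cc,n,x,y=iso(*np.load("iso.npy"));z=np.load(f"wrist{i}.npz")
R1=Ro.from_matrix(np.stack([-n,np.cross(y,-n),y],1));delta(o["eef_pos"],rq(o["tool_rot"]),cc+.235*n,R1)
for P in [(0,0,.044),(-.056,0,.044),(.077,0,.043),(.085,.085,0),(.085,-.085,0),(-.085,-.085,0),(-.085,.085,0)]:
    print(P,proj(cc+P[0]*x+P[1]*y+P[2]*n,z).round(1))
E
python3 wr.py 1
```

```text
t: 0.6
eef_pos: [0.3428, -0.4442, 0.2952]
tool_rot: [0.593, 0.385, 0.593, -0.385]
contact_force: [0.7, 0.4, 0.1]
gripper_width: 0.994
t: 1.1
eef_pos: [0.4281, -0.2309, 0.3163]
tool_rot: [0.593, 0.385, 0.593, -0.385]
contact_force: [0.4, -0.1, -0.7]
gripper_width: 0.997
t: 1.6
eef_pos: [0.4448, -0.1902, 0.3202]
tool_rot: [0.563, 0.6, 0.362, -0.438]
contact_force: [0.4, -0.3, 0.2]
gripper_width: 0.992
t: 1.9
eef_pos: [0.4449, -0.19, 0.3203]
tool_rot: [0.552, 0.633, 0.314, -0.443]
contact_force: [-0.7, -0.3, 0.4]
gripper_width: 0.995
1.9 [ 0.44487601 -0.19002796  0.32032845] [ 0.58 -0.14 -0.25  2.16 -0.12  0.69 -1.38] [-0.74 -0.35  0.37]
shift mm [-0.1 -1.1 -1.5] turn(6deg) [ 0.04 -0.02  0.02]
(0, 0, 0.044) [320.3 210.7]
(-0.056, 0, 0.044) [320.5 141.6]
(0.077, 0, 0.043) [320.1 294.8]
(0.085, 0.085, 0) [405.5 284.2]
(0.085, -0.085, 0) [235.1 283.6]
(-0.085, -0.085, 0) [223.5 103.9]
(-0.085, 0.085, 0) [418.1 104.6]
```

View pics/w1.png

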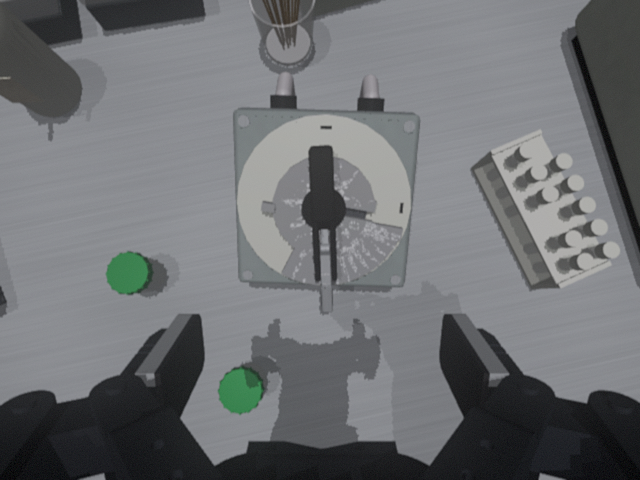

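The wrist view shows the handle: hub near (323,208), head end at (320,147), hasp tab at (326,300). The model predicts these within a few pixels, so I'll refine it.

```bash
python3 - <<'E'
import cv2
p=cv2.imread("pics/w1.png")[90:325,215:435]
p=cv2.resize(p,None,fx=2.5,fy=2.5,interpolation=cv2.INTER_CUBIC)
p=cv2.convertScaleAbs(p,alpha=1.5,beta=15);cv2.imwrite("pics/w1z.png",p)
E
```

```text
(no output)
```

View pics/w1z.png

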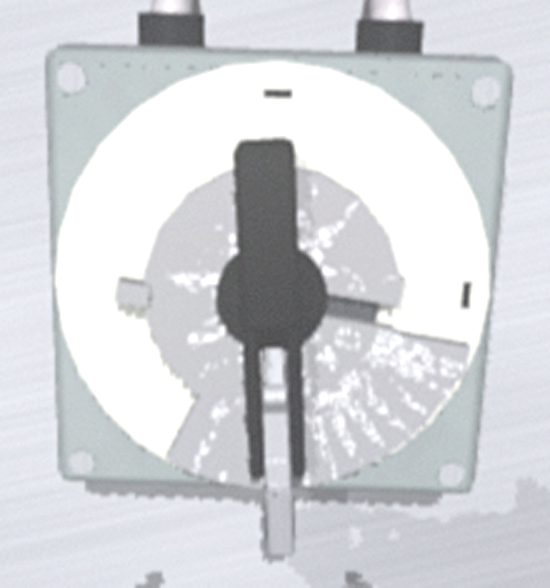

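```bash
cat > fit.py <<'E'
from h import *
from scipy.optimize import least_squares
w=np.load("wrist1.npz");W=lambda u,v:np.array((215+u/2.5,90+v/2.5))
F=[(W(48,48),(-.085,-.085,0)),(W(511,62),(-.085,.085,0)),(W(474,490),(.085,.085,0)),(W(60,478),(.085,-.085,0))]
H=[(W(266,140),(-.056,.044)),(W(279,555),(.090,.040))]
def res(v):
    c,n,x,y=iso(*v[:3]);a=[proj(c+p[0]*x+p[1]*y+p[2]*n,w)-px for px,p in F]
    hx,_=hframe(c,n,x,y,v[3]); a+=[proj(c+p[0]*hx+p[1]*n,w)-px for px,p in H]
    return np.concatenate(a)
r=least_squares(res,list(np.load("iso.npy"))+[0]);print(r.x);print(res(r.x).reshape(-1,2).round(1));np.save("iso2.npy",r.x)
c,n,x,y=iso(*r.x[:3]);print(c,n,y)
# depth check
v,u=np.mgrid[0:480,0:640];P=world("",u,v,w["d"].astype(float),w);h=(P-c)@n;a=(P-c)@x;b=(P-c)@y
for nm,m in {"dial":(np.hypot(a,b)<.08)&(a<-.045)&(abs(b)>.02),"bar":(a<-.02)&(a>-.05)&(abs(b)<.007),"tab":(a>.068)&(a<.088)&(abs(b)<.005),"corner":(abs(a)>.07)&(abs(b)>.07)&(abs(a)<.083)&(abs(b)<.083)}.items():
    q=h[m&(abs(h)<.08)];print(nm,len(q),np.median(q))
for lo in (-.05,-.04,-.03,.07,.08):
    m=(a>lo)&(a<lo+.008)&(h>.03)&(h<.06)&(abs(b)<.02); print(lo,m.sum(),b[m].mean(),np.percentile(b[m],[2,98]))
E
python3 fit.py
```

```text
[ 0.54826829 -0.21524493 -0.24641251  0.05875776]
[[-4.7 -3.5]
 [ 4.9 -3.6]
 [ 2.3  4.3]
 [-2.7  3.9]
 [ 0.1  0.3]
 [ 0.  -1.2]]
[ 0.53663077 -0.21231781  0.107     ] [-0.40985255  0.10308776  0.90630779] [-2.43926413e-01 -9.69793744e-01 -1.38777878e-17]
dial 2457 0.003086007346926181
bar 647 0.0438757079987007
tab 139 0.04303962325991055
corner 660 -0.0006985661326979088
-0.05 256 -0.0036919994188235744 [-0.01308852  0.00547634]
-0.04 247 -0.003216272627829543 [-0.01289928  0.00655987]
-0.03 232 -0.002485850315950712 [-0.01185395  0.00692495]
0.07 102 0.004722941949571779 [-0.00025709  0.00969399]
0.08 92 0.005157300219811033 [1.02014378e-06 9.96018047e-03]
```

```bash
cat >> fit.py <<'E'
print()
for aa in np.arange(-.06,.07,.008):
    row=[]
    for bb in np.arange(-.032,.033,.004):
        m=(abs(a-aa)<.003)&(abs(b-bb)<.002)&(abs(h)<.08);row.append(f"{np.median(h[m])*1000:4.0f}" if m.sum() else "  --")
    print(f"{aa*1000:4.0f}"," ".join(row))
from station import bot
o=bot.get_obs();th=.065;hx,hy=hframe(c,n,x,y,th);R1=Ro.from_matrix(np.stack([-n,np.cross(hy,-n),hy],1))
delta(o["eef_pos"],rq(o["tool_rot"]),c+.019*n,R1)
E
python3 fit.py|sed -n '/^$/,$p'
```

```text
-60    3    3    3    3    3    3    3    3    3    3    3    3    3    3    3    3    3
 -52    3    3    3    3    3   42   43   43   44   43    3    3    3    3    3    3    3
 -44    3    3    3    3   10   43   44   44   44   43   13    4    3    3    3    3    3
 -36    3   13   14   14   14   43   44   44   44   44   14   14   14   14   14   10    3
 -28   14   14   14   14   14   43   44   44   44   44   15   14   14   14   14   14   14
 -20   14   14   14   14   14   42   44   44   44   44   42   14   14   14   14   14   14
 -12   14   14   14   14   16   31   44   44   44   44   42   18   15   14   14   14   14
  -4   14   14   14   16   18   19   44   44   44   44   43   18   18   14   14   14   14
   4   14   14   14   17   18   18   43   43   44   44   43   18   18    9    8    8    8
  12   14   14   14   14   18   18   44   25   18   19   44   18   17   14   14   13   13
  20   14   14   14   14   14   14   44   38   22   19   44   14   14   14   14   14   14
  28   14   14   14   14   14   14   44   43   26   24   44   15   14   14   14   14   14
  36   13   13   14   14   14   14   43   43   37   38   44   43   14   14   14   14   14
  44    3   13   14   14   14   14   43   43   43   43   36   37   14   14   14   14   14
  52   13   14   14   14   14   14   15   37   43   43   36   37   14   14   14   14   14
  60   14   14   14   14   14   14   14   37   42   43   37   37   14   14   14   14   14
  68   14   14   14   14   14   14   14   --   43   43   43   --   14   14   14   14   14
shift mm [214.3  -5.    1.8] turn(6deg) [-0.36 -0.12  0.01]
```

```bash
python3 -m jog '0 -5 2 -.36 -.12 0 60; 40 0 0 0 0 0 50; 45 0 0 0 0 0 50; 45 0 0 0 0 0 50; 30 0 0 0 0 0 50' 60; python3 -m jog '25 0 0 0 0 0 50; 0 0 0 0 0 0 50;0 0 0 0 0 0 50'; python3 fit.py|tail -1; python3 wr.py 2 | head -1
```

```text
t: 2.45
eef_pos: [0.5061, -0.2074, 0.1702]
tool_rot: [0.565, 0.62, 0.32, -0.441]
contact_force: [0.3, -0.8, 0.6]
gripper_width: 0.585
t: 2.75
eef_pos: [0.5161, -0.2099, 0.1503]
tool_rot: [0.565, 0.621, 0.319, -0.441]
contact_force: [0.3, -0.6, -0.7]
gripper_width: 0.585
shift mm [28.9  0.5 -2.7] turn(6deg) [-0.01 -0.    0.02]
2.75 [ 0.5160913  -0.20994883  0.15032787] [ 0.49  0.23 -0.23  2.23  0.16  0.25 -1.62] [ 0.29 -0.64 -0.73]
```

View pics/w2.png

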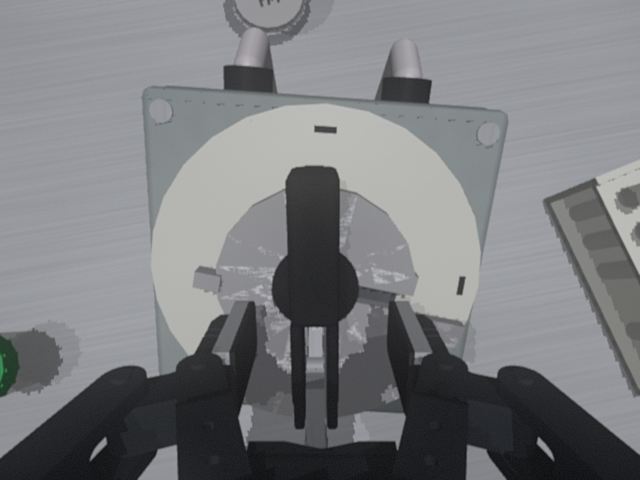

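The bar runs from (313,170) to (315,425), midway between the open fingers. Joint 6 is at 0.25, close to its lower limit of 0.17, so I'll watch it while descending.

```bash
python3 -m jog '13 0 -1.5 0 0 0 50; 13 0 -1 0 0 0 50;0 0 0 0 0 0 50;0 0 0 0 0 0 50'; python3 fit.py|tail -1; python3 wr.py 3 | head -1
```

```text
t: 3.2
eef_pos: [0.527, -0.2101, 0.1265]
tool_rot: [0.565, 0.621, 0.318, -0.441]
contact_force: [-0.4, 0.5, 0.7]
gripper_width: 0.587
shift mm [ 2.8  0.7 -0.2] turn(6deg) [-0.02 -0.    0.01]
3.2 [ 0.52703289 -0.21011748  0.12645915] [ 0.43  0.29 -0.18  2.23  0.21  0.2  -1.67] [-0.36  0.52  0.74]
```

```bash
python3 -m jog '0 0 0 0 0 0 5; 0 0 0 0 0 0 5; 0 0 0 0 0 0 5; 0 0 0 0 0 0 5; 0 0 0 0 0 0 5' 60; python3 -m jog '0 0 0 0 0 0 5; 0 0 0 0 0 0 5'; python3 fit.py|tail -1
```

```text
t: 3.75
eef_pos: [0.5273, -0.2096, 0.1275]
tool_rot: [0.565, 0.621, 0.318, -0.44]
contact_force: [-3.3, 3.2, 4.5]
gripper_width: 0.22
t: 3.95
eef_pos: [0.5273, -0.2096, 0.1274]
tool_rot: [0.565, 0.621, 0.318, -0.44]
contact_force: [-3.5, 3.8, 5.5]
gripper_width: 0.222
shift mm [3.6 0.1 0.3] turn(6deg) [-0.01 -0.   -0.  ]
```

```bash
cat > st.py <<'E'
from h import *; from station import bot
o=bot.get_obs();v=np.load("iso2.npy");c,n,x,y=iso(*v[:3]);R=rq(o["tool_rot"]);z=R.apply([0,0,1])
th=np.arctan2(-(z@x),z@y)
d=o["eef_pos"]-c;ts=R.apply([1,0,0])
print("t",round(o["t"],2),"th",round(th,4),"abh mm",(np.array([d@x,d@y,d@n])*1000).round(1),"tilt",np.degrees(np.arccos(-ts@n)).round(1),"F",o["contact_force"].round(1),"Fn",(o["contact_force"]@n).round(1),"M.n",(o["torque"]@n).round(2),"M",o["torque"].round(2),"w",round(float(o["gripper_width"]),3),"q",o["q"].round(2))
E
python3 st.py; python3 -m jog '0 0 0 -1 0 0 5; 0 0 0 -1.2 0 0 5; 0 0 0 -1.2 0 0 5; 0 0 0 -1.2 0 0 5' ; python3 st.py;  python3 -m jog '0 0 0 -1.2 0 0 5; 0 0 0 -1.2 0 0 5; 0 0 0 -1.2 0 0 5; 0 0 0 -1.2 0 0 5'; python3 st.py
```

```text
t 3.95 th 0.0637 abh mm [ 0.2 -0.3 22.6] tilt 0.0 F [-3.5  3.8  5.5] Fn 6.8 M.n 0.14 M [0.48 0.59 0.3 ] w 0.222 q [ 0.44  0.29 -0.18  2.23  0.21  0.2  -1.67]
t: 4.35
eef_pos: [0.5273, -0.2094, 0.1274]
tool_rot: [0.698, 0.467, 0.415, -0.351]
contact_force: [-2.9, 5.6, 4.7]
gripper_width: 0.221
t 4.35 th 0.5498 abh mm [ 0.3 -0.6 22.6] tilt 0.0 F [-2.9  5.6  4.7] Fn 6.0 M.n -0.2 M [0.86 0.6  0.1 ] w 0.221 q [ 0.54  0.3  -0.3   2.22  0.37  0.21 -1.34]
t: 4.75
eef_pos: [0.5272, -0.2091, 0.1273]
tool_rot: [0.792, 0.279, 0.489, -0.236]
contact_force: [-3.5, 5.4, 6.1]
gripper_width: 0.22
t 4.75 th 1.0527 abh mm [ 0.4 -0.8 22.6] tilt 0.1 F [-3.5  5.4  6.1] Fn 7.5 M.n -0.21 M [1.1  0.67 0.19] w 0.22 q [ 0.65  0.31 -0.42  2.21  0.53  0.23 -0.98]
```

```bash
python3 -m jog '0 0 0 -1 0 0 5; 0 0 0 -1 0 0 5; 0 0 0 -1 0 0 5' ; python3 st.py; for i in 1 ; do python3 -m jog '0 0 0 -.4 0 0 5'; python3 st.py; done; python3 -m jog '0 0 0 -.4 0 0 5';python3 st.py;python3 -m jog '0 0 0 -.4 0 0 5';python3 st.py
```

```text
t: 5.05
eef_pos: [0.527, -0.2089, 0.1272]
tool_rot: [0.826, 0.151, 0.52, -0.157]
contact_force: [-5.7, 5.5, 6.1]
gripper_width: 0.22
t 5.05 th 1.3661 abh mm [ 0.7 -0.9 22.6] tilt 0.1 F [-5.7  5.5  6.1] Fn 8.4 M.n -0.23 M [1.15 0.74 0.18] w 0.22 q [ 0.71  0.32 -0.5   2.21  0.61  0.25 -0.75]
t: 5.15
eef_pos: [0.527, -0.2089, 0.1272]
tool_rot: [0.829, 0.135, 0.523, -0.146]
contact_force: [-5.7, 5.8, 6.9]
gripper_width: 0.217
t 5.15 th 1.4072 abh mm [ 0.6 -0.9 22.6] tilt 0.1 F [-5.7  5.8  6.9] Fn 9.2 M.n -0.24 M [1.18 0.8  0.17] w 0.217 q [ 0.72  0.32 -0.51  2.21  0.63  0.25 -0.72]
t: 5.25
eef_pos: [0.5271, -0.2089, 0.1272]
tool_rot: [0.831, 0.118, 0.526, -0.136]
contact_force: [-3.8, 5.3, 7.0]
gripper_width: 0.221
t 5.25 th 1.4461 abh mm [ 0.6 -0.9 22.6] tilt 0.1 F [-3.8  5.3  7. ] Fn 8.5 M.n -1.29 M [ 1.66  0.6  -0.74] w 0.221 q [ 0.73  0.33 -0.52  2.21  0.64  0.25 -0.69]
t: 5.35
eef_pos: [0.527, -0.2093, 0.1273]
tool_rot: [0.833, 0.102, 0.528, -0.126]
contact_force: [-5.3, 7.6, 9.5]
gripper_width: 0.222
t 5.35 th 1.485 abh mm [ 0.6 -0.6 22.6] tilt 0.1 F [-5.3  7.6  9.5] Fn 11.5 M.n -1.74 M [ 1.73  0.64 -1.21] w 0.222 q [ 0.74  0.33 -0.53  2.21  0.65  0.26 -0.66]
```

The moment jumped from 0.24 to 1.3–1.7 N m at about 1.44 rad, so this is the off stop. Next I'll release, retreat and move over the tab.

```bash
python3 -m jog '0 0 0 0 0 0 5; 0 0 0 .4 0 0 45; 0 0 0 0 0 0 45; 0 0 0 0 0 0 45; 0 0 0 0 0 0 45' ; python3 st.py; python3 -m jog '-40 0 0 0 0 0 45; -45 0 0 0 0 0 45; -45 0 0 0 0 0 45; 0 0 0 0 0 0 45;0 0 0 0 0 0 45';python3 st.py; python3 wr.py 4|head -1
```

```text
t: 5.85
eef_pos: [0.5272, -0.2105, 0.127]
tool_rot: [0.831, 0.118, 0.526, -0.137]
contact_force: [-0.3, 0.4, 0.3]
gripper_width: 0.526
t 5.85 th 1.4455 abh mm [ 0.2  0.5 22.1] tilt 0.0 F [-0.3  0.4  0.3] Fn 0.4 M.n 0.0 M [0.17 0.49 0.03] w 0.526 q [ 0.73  0.33 -0.52  2.21  0.64  0.25 -0.69]
t: 6.35
eef_pos: [0.4748, -0.1996, 0.2428]
tool_rot: [0.831, 0.118, 0.525, -0.139]
contact_force: [0.5, 0.1, -0.8]
gripper_width: 0.531
t 6.35 th 1.4425 abh mm [ -0.2   2.7 149.7] tilt 0.3 F [ 0.5  0.1 -0.8] Fn -0.9 M.n 0.0 M [0.17 0.45 0.03] w 0.531 q [ 1.21  0.07 -0.94  2.18  0.09  0.48 -0.15]
6.35 [ 0.47481159 -0.19960175  0.24278417] [ 1.21  0.07 -0.94  2.18  0.09  0.48 -0.15] [ 0.48  0.07 -0.76]
```

View pics/w4.png

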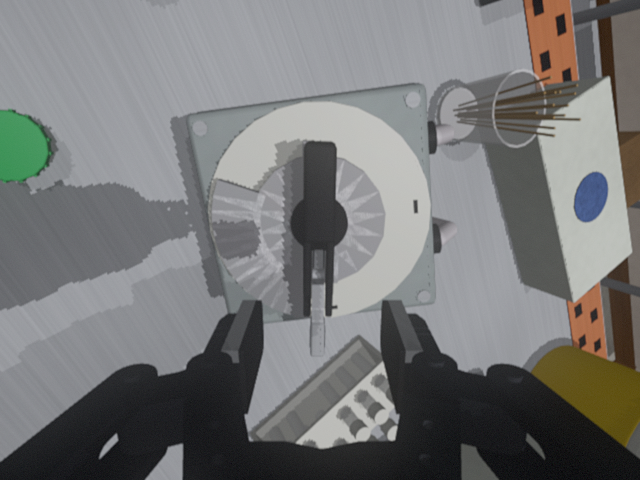

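The handle is now off. Its head is at (320,145) and the tab at (318,335), with the tail to the right as seen from the front. I'll measure the tab.

```bash
cat > tab.py <<'E'
import sys
from h import *
from station import bot
w=np.load(f"wrist{sys.argv[1]}.npz");r=np.load("iso2.npy");c,n,x,y=iso(*r[:3])
v,u=np.mgrid[0:480,0:640];P=world("",u,v,w["d"].astype(float),w)
th=float(sys.argv[2]);hx,hy=hframe(c,n,x,y,th)
a=(P-c)@hx;b=(P-c)@hy;h=(P-c)@n;ok=w["d"]>0
for lo in (-.05,-.04,-.03,-.02,.064,.07,.076,.082):
    m=ok&(a>lo)&(a<lo+.008)&(h>.03)&(h<.06)&(abs(b)<.025);print(lo,m.sum(),b[m].mean().round(4),np.percentile(b[m],[2,98]).round(4),np.median(h[m]).round(4))
m=ok&(a>.06)&(a<.11)&(h>.03)&(h<.06)&(abs(b)<.02);print("tab a range",np.percentile(a[m],[1,99]))
o=bot.get_obs();R1=Ro.from_matrix(np.stack([-n,np.cross(hy,-n),hy],1))
delta(o["eef_pos"],rq(o["tool_rot"]),c+.028*n+.077*hx,R1)
E
python3 tab.py 4 1.4425; python3 tab.py 4 1.46|tail -1
```

```text
-0.05 436 0.0 [-0.0095  0.0097] 0.0439
-0.04 423 -0.0002 [-0.0097  0.0092] 0.0438
-0.03 418 -0.0003 [-0.0098  0.0093] 0.0439
-0.02 399 -0.0003 [-0.0099  0.0088] 0.0439
0.064 161 -0.002 [-0.007   0.0027] 0.0431
0.07 155 -0.0021 [-0.007   0.0027] 0.0434
0.076 151 -0.0023 [-0.0071  0.0027] 0.0434
0.082 118 -0.0026 [-0.0071  0.002 ] 0.0435
tab a range [0.06020346 0.08808532]
shift mm [121.  -74.9   0.2] turn(6deg) [0.01 0.   0.02]
shift mm [121.  -74.8   1.5] turn(6deg) [-0.16  0.    0.02]
```

```bash
python3 -m jog '0 -38 -1 -.1 0 0 40; 0 -37 -1 -.1 0 0 40; 40 0 0 0 0 0 40; 40 0 0 0 0 0 40;0 0 0 0 0 0 40';  python3 st.py; python3 tab.py 4 1.42|tail -1;python3 wr.py 5|head -1
```

```text
t: 6.9
eef_pos: [0.4798, -0.2718, 0.1583]
tool_rot: [0.83, 0.111, 0.531, -0.128]
contact_force: [-0.8, -0.8, 0.2]
gripper_width: 0.468
t 6.9 th 1.4684 abh mm [15.1 71.5 63.7] tilt 0.7 F [-0.8 -0.8  0.2] Fn 0.4 M.n -0.02 M [0.19 0.47 0.02] w 0.468 q [ 1.1   0.29 -0.73  2.19  0.33  0.33 -0.2 ]
shift mm [35.6 -4.4  4.4] turn(6deg) [ 0.46 -0.1  -0.06]
6.9 [ 0.47978452 -0.27177039  0.15829022] [ 1.1   0.29 -0.73  2.19  0.33  0.33 -0.2 ] [-0.85 -0.81  0.16]
```

View pics/w5.png

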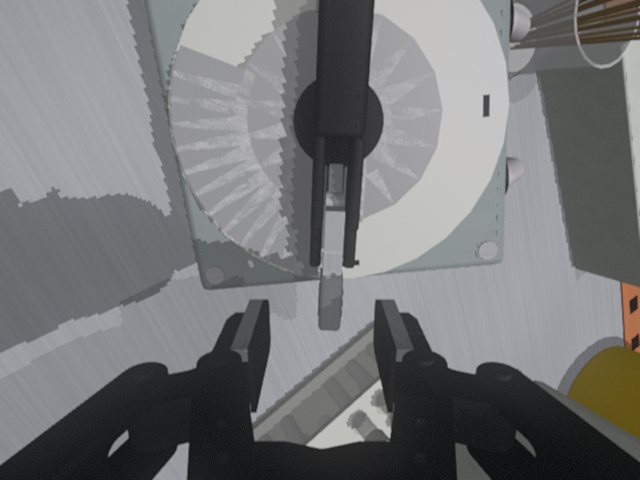

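```bash
python3 tab.py 5 1.42
```

```text
-0.05 11 0.0071 [0.0032 0.009 ] 0.0425
-0.04 1383 -0.0012 [-0.0107  0.0084] 0.0439
-0.03 1303 -0.0012 [-0.0106  0.0084] 0.0439
-0.02 1229 -0.0011 [-0.0105  0.0085] 0.0439
0.064 418 -0.0008 [-0.0056  0.0043] 0.0432
0.07 415 -0.0008 [-0.0058  0.0045] 0.0433
0.076 393 -0.0007 [-0.0056  0.0047] 0.0434
0.082 304 -0.0007 [-0.0054  0.0042] 0.0433
tab a range [0.06021037 0.08831709]
shift mm [37.8 -4.4  2.9] turn(6deg) [ 0.47 -0.07 -0.05]
```

The tab is at (330,300), between the pads and parallel to the bar. I'll correct the yaw and descend onto it.

```bash
python3 -m jog '0 -4 2 .47 -.07 -.05 40; 20 0 0 0 0 0 40;0 0 0 0 0 0 40;0 0 0 0 0 0 40';  python3 st.py; python3 tab.py 5 1.42|tail -1
```

```text
t: 7.35
eef_pos: [0.4888, -0.2815, 0.1481]
tool_rot: [0.831, 0.128, 0.521, -0.147]
contact_force: [-0.0, 0.6, 0.5]
gripper_width: 0.47
t 7.35 th 1.4175 abh mm [ 9.4 78.7 49.7] tilt 0.5 F [-0.   0.6  0.5] Fn 0.5 M.n 0.02 M [0.17 0.43 0.05] w 0.47 q [ 1.03  0.31 -0.65  2.19  0.38  0.28 -0.3 ]
shift mm [21.6  2.3 -2.7] turn(6deg) [-0.02  0.07  0.05]
```

```bash
python3 -m jog '0 2 -3.5 0 .07 .05 40; 12 0 0 0 0 0 40;9 0 0 0 0 0 40;0 0 0 0 0 0 40;0 0 0 0 0 0 40';  python3 st.py; python3 tab.py 5 1.42|tail -1;python3 wr.py 6|head -1
```

```text
t: 7.85
eef_pos: [0.4951, -0.2812, 0.1276]
tool_rot: [0.829, 0.13, 0.523, -0.145]
contact_force: [0.6, 0.3, 0.2]
gripper_width: 0.468
t 7.85 th 1.4161 abh mm [12.6 76.9 28.5] tilt 0.0 F [0.6 0.3 0.2] Fn -0.1 M.n 0.04 M [0.12 0.44 0.05] w 0.468 q [ 0.96  0.35 -0.58  2.19  0.44  0.25 -0.35]
shift mm [0.5 0.9 0.9] turn(6deg) [-0.04  0.    0.  ]
7.85 [ 0.4951144  -0.28119298  0.12755542] [ 0.96  0.35 -0.58  2.19  0.44  0.25 -0.35] [0.64 0.25 0.15]
```

View pics/w6.png

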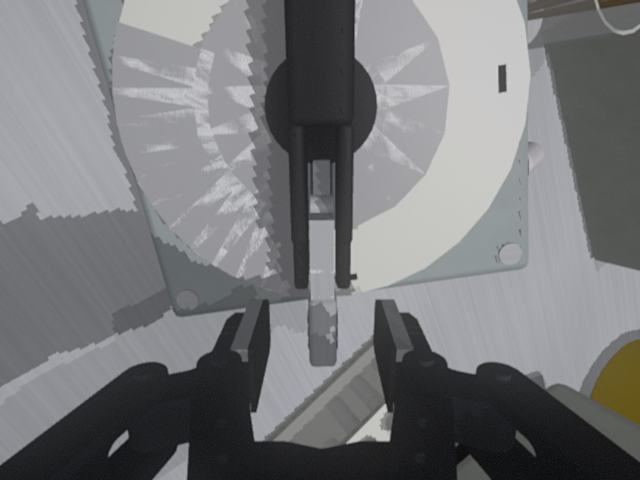

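```bash
python3 -m jog '0 0 -.5 0 0 0 2; 0 0 0 0 0 0 2;0 0 0 0 0 0 2;0 0 0 0 0 0 2;0 0 0 0 0 0 2' 25; python3 -m jog '0 0 0 0 0 0 2; 0 0 0 0 0 0 2'; python3 st.py
python3 - <<'E'
import numpy as np
r=np.hypot(43,9);p0=np.arctan2(9,43);th=np.linspace(0,1.32,13)
print(np.stack([th[1:],-np.diff(r*np.sin(p0+th)),-np.diff(r*np.cos(p0+th))],1).round(2))
E
```

```text
t: 8.4
eef_pos: [0.4948, -0.2814, 0.127]
tool_rot: [0.829, 0.13, 0.523, -0.145]
contact_force: [-1.2, -1.0, 3.7]
gripper_width: 0.109
t: 8.6
eef_pos: [0.4949, -0.2814, 0.127]
tool_rot: [0.829, 0.13, 0.523, -0.145]
contact_force: [-3.9, -1.6, 3.9]
gripper_width: 0.106
t 8.6 th 1.4157 abh mm [13.  77.2 28.1] tilt 0.1 F [-3.9 -1.6  3.9] Fn 5.0 M.n 0.04 M [-0.06  0.48 -0.04] w 0.106 q [ 0.96  0.35 -0.58  2.19  0.44  0.25 -0.36]
[[ 0.11 -4.67  1.25]
 [ 0.22 -4.5   1.75]
 [ 0.33 -4.28  2.24]
 [ 0.44 -4.01  2.69]
 [ 0.55 -3.69  3.12]
 [ 0.66 -3.33  3.5 ]
 [ 0.77 -2.92  3.85]
 [ 0.88 -2.48  4.14]
 [ 0.99 -2.01  4.39]
 [ 1.1  -1.52  4.59]
 [ 1.21 -1.    4.72]
 [ 1.32 -0.48  4.81]]
```

The tab is gripped at an opening of about 9 mm. I'll begin the arc and check that the hook is free.

```bash
python3 -m jog '-2.3 .6 0 0 0 0 2; -2.3 .6 0 0 0 0 2';python3 st.py; python3 -m jog '-4.5 1.8 0 0 0 0 2';python3 st.py
```

```text
t: 8.8
eef_pos: [0.4937, -0.2794, 0.1309]
tool_rot: [0.829, 0.131, 0.523, -0.145]
contact_force: [3.9, -1.3, -6.4]
gripper_width: 0.11
t 8.8 th 1.4158 abh mm [12.8 75.6 32.4] tilt 0.0 F [ 3.9 -1.3 -6.4] Fn -7.6 M.n -0.09 M [-0.38  0.13 -0.29] w 0.11 q [ 0.98  0.34 -0.6   2.19  0.43  0.25 -0.35]
t: 8.9
eef_pos: [0.4926, -0.2771, 0.135]
tool_rot: [0.83, 0.131, 0.523, -0.144]
contact_force: [5.0, -1.8, -6.0]
gripper_width: 0.11
t 8.9 th 1.4158 abh mm [12.5 73.6 36.8] tilt 0.0 F [ 5.  -1.8 -6. ] Fn -7.7 M.n -0.03 M [-0.23  0.01 -0.14] w 0.11 q [ 0.99  0.33 -0.61  2.19  0.42  0.26 -0.34]
```

Lifted 8.7 mm with about 8 N, so the hook is free. Continuing.

```bash
python3 -m jog '-4.3 2.2 0 0 0 0 2; -4 2.7 0 0 0 0 2; -3.7 3.1 0 0 0 0 2';python3 st.py; python3 -m jog '-3.3 3.5 0 0 0 0 2; -2.9 3.9 0 0 0 0 2;-2.5 4.1 0 0 0 0 2';python3 st.py;python3 wr.py 7|head -1
```

```text
t: 9.2
eef_pos: [0.4907, -0.2682, 0.1466]
tool_rot: [0.83, 0.131, 0.523, -0.144]
contact_force: [5.6, -2.5, -6.4]
gripper_width: 0.112
t 9.2 th 1.4161 abh mm [11.3 65.4 48.9] tilt 0.0 F [ 5.6 -2.5 -6.4] Fn -8.3 M.n -0.01 M [-0.35 -0.   -0.17] w 0.112 q [ 1.    0.3  -0.64  2.2   0.39  0.28 -0.33]
t: 9.5
eef_pos: [0.4911, -0.2575, 0.1552]
tool_rot: [0.829, 0.131, 0.523, -0.145]
contact_force: [4.5, -3.7, -6.9]
gripper_width: 0.108
t 9.5 th 1.4154 abh mm [ 9.6 54.9 57.7] tilt 0.0 F [ 4.5 -3.7 -6.9] Fn -8.5 M.n -0.06 M [-0.73  0.21 -0.42] w 0.108 q [ 1.    0.28 -0.66  2.2   0.37  0.3  -0.34]
9.5 [ 0.49113051 -0.25747608  0.15523911] [ 1.    0.28 -0.66  2.2   0.37  0.3  -0.34] [ 4.5  -3.7  -6.93]
```

View pics/w7.png

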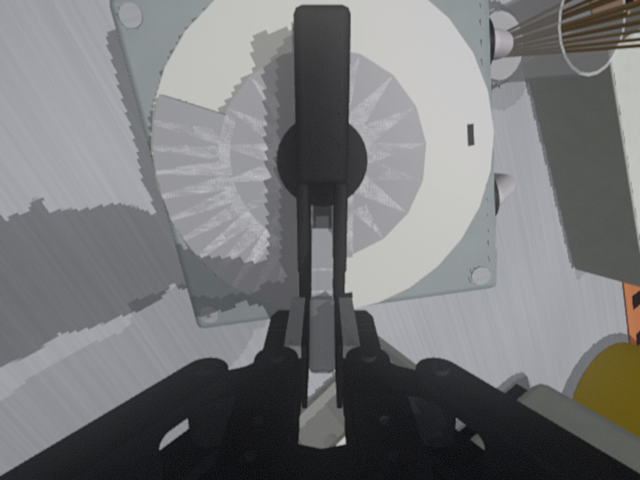

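The tab at (321,325) is held in the pads and swinging with the tool. I'll go on to the stop.

```bash
python3 -m jog '-2 4.4 0 0 0 0 2; -1.5 4.6 0 0 0 0 2; -1 4.7 0 0 0 0 2';python3 st.py; python3 -m jog '-.3 4 0 0 0 0 2;0 1.5 0 0 0 0 2';python3 st.py
```

```text
t: 9.85
eef_pos: [0.4939, -0.2456, 0.1603]
tool_rot: [0.829, 0.131, 0.524, -0.146]
contact_force: [-0.2, -6.0, 0.7]
gripper_width: 0.111
t 9.85 th 1.4144 abh mm [ 7.7 42.7 62.4] tilt 0.1 F [-0.2 -6.   0.7] Fn 0.1 M.n 0.07 M [-1.28  0.61 -0.57] w 0.111 q [ 0.97  0.26 -0.66  2.2   0.38  0.31 -0.37]
t: 10.05
eef_pos: [0.4957, -0.2407, 0.1612]
tool_rot: [0.829, 0.13, 0.524, -0.146]
contact_force: [-5.0, -6.8, 5.3]
gripper_width: 0.106
t 10.05 th 1.4145 abh mm [ 6.8 37.5 63. ] tilt 0.2 F [-5.  -6.8  5.3] Fn 6.1 M.n -0.01 M [-1.53  0.93 -0.8 ] w 0.106 q [ 0.95  0.26 -0.65  2.21  0.38  0.31 -0.39]
```

```bash
python3 -m jog '0 1.5 0 0 0 0 2;0 0 0 0 0 0 2';python3 st.py; python3 -m jog '0 1.5 0 0 0 0 2;0 0 0 0 0 0 2';python3 st.py
```

```text
t: 10.25
eef_pos: [0.4961, -0.2395, 0.1613]
tool_rot: [0.829, 0.13, 0.524, -0.146]
contact_force: [-4.2, -4.7, 6.0]
gripper_width: 0.113
t 10.25 th 1.4145 abh mm [ 6.6 36.2 63. ] tilt 0.2 F [-4.2 -4.7  6. ] Fn 6.6 M.n -0.02 M [-1.25  0.88 -0.69] w 0.113 q [ 0.94  0.26 -0.65  2.21  0.38  0.31 -0.4 ]
t: 10.45
eef_pos: [0.4967, -0.2382, 0.1614]
tool_rot: [0.829, 0.13, 0.524, -0.146]
contact_force: [-5.1, -4.9, 6.1]
gripper_width: 0.109
t 10.45 th 1.4143 abh mm [ 6.4 34.9 63.1] tilt 0.2 F [-5.1 -4.9  6.1] Fn 7.1 M.n 0.0 M [-1.38  0.88 -0.72] w 0.109 q [ 0.94  0.26 -0.65  2.21  0.39  0.31 -0.4 ]
```

```bash
python3 -m jog '0.2 1.5 0 0 0 0 2;0 0 0 0 0 0 2';python3 st.py; python3 -m jog '.2 1.5 0 0 0 0 2;0 0 0 0 0 0 2';python3 st.py;python3 wr.py 8|head -1
```

```text
t: 10.65
eef_pos: [0.4972, -0.237, 0.1615]
tool_rot: [0.829, 0.13, 0.524, -0.147]
contact_force: [-5.6, -6.1, 7.5]
gripper_width: 0.109
t 10.65 th 1.4142 abh mm [ 6.2 33.6 63. ] tilt 0.2 F [-5.6 -6.1  7.5] Fn 8.4 M.n -0.04 M [-1.36  0.94 -0.76] w 0.109 q [ 0.93  0.26 -0.64  2.21  0.39  0.31 -0.41]
t: 10.85
eef_pos: [0.4979, -0.2354, 0.1614]
tool_rot: [0.829, 0.13, 0.524, -0.147]
contact_force: [-5.1, -5.6, 8.3]
gripper_width: 0.105
t 10.85 th 1.4143 abh mm [ 5.9 31.9 62.8] tilt 0.2 F [-5.1 -5.6  8.3] Fn 9.0 M.n -0.02 M [-1.22  0.89 -0.68] w 0.105 q [ 0.93  0.26 -0.64  2.21  0.39  0.31 -0.42]
10.85 [ 0.49791954 -0.23544972  0.161368  ] [ 0.93  0.26 -0.64  2.21  0.39  0.31 -0.42] [-5.15 -5.63  8.27]
```

View pics/w8.png

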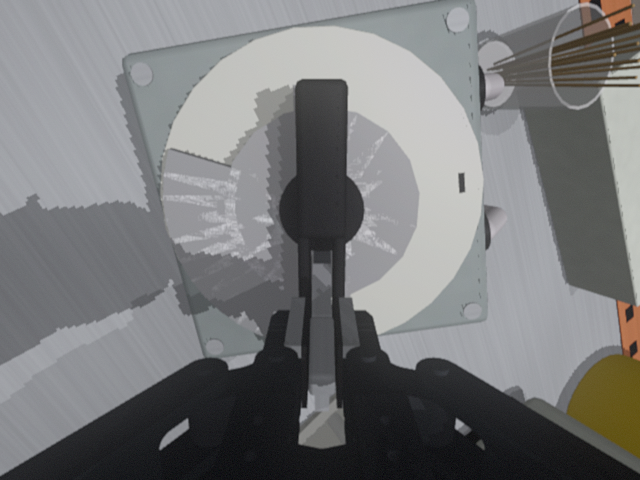

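```bash
python3 -m jog '0 -1.5 0 0 0 0 40;0 0 0 0 0 0 40;0 0 0 0 0 0 40;0 0 0 0 0 0 40;0 0 0 0 0 0 40';python3 st.py; python3 -m jog '-25 0 0 0 0 0 40;-35 0 0 0 0 0 40;-35 0 0 0 0 0 40;0 0 0 0 0 0 40;0 0 0 0 0 0 40';python3 st.py;python3 wr.py 9|head -1
cat > prof.py <<'E'
import sys
from h import *
w=np.load(f"{sys.argv[1]}.npz");r=np.load("iso2.npy");c,n,x,y=iso(*r[:3])
v,u=np.mgrid[0:480,0:640];P=world("",u,v,w["d"].astype(float),w)
hx,hy=hframe(c,n,x,y,1.42);a=(P-c)@hx;b=(P-c)@hy;h=(P-c)@n;ok=w["d"]>0
m=ok&(abs(b)<.006)&(a>-.06)&(a<.12)&(h>.015)&(h<.12)
for aa in np.arange(.008,.1,.006):
    q=h[m&(abs(a-aa)<.003)]
    if len(q): print(int(aa*1000),len(q),np.percentile(q*1000,[5,25,50,75,95]).round(0))
E
python3 prof.py wrist9
```

```text
t: 11.4
eef_pos: [0.4982, -0.2345, 0.1606]
tool_rot: [0.829, 0.13, 0.524, -0.145]
contact_force: [-0.3, 0.7, 0.4]
gripper_width: 0.47
t 11.4 th 1.4162 abh mm [ 6.2 30.9 62. ] tilt 0.0 F [-0.3  0.7  0.4] Fn 0.5 M.n -0.01 M [ 0.11  0.44 -0.01] w 0.47 q [ 0.93  0.26 -0.64  2.21  0.39  0.31 -0.41]
t: 11.9
eef_pos: [0.4591, -0.2259, 0.2473]
tool_rot: [0.83, 0.13, 0.523, -0.146]
contact_force: [-0.2, -0.1, 0.1]
gripper_width: 0.471
t 11.9 th 1.415 abh mm [  5.9  32.1 157.6] tilt 0.2 F [-0.2 -0.1  0.1] Fn 0.1 M.n 0.04 M [0.14 0.5  0.05] w 0.471 q [ 1.27  0.05 -0.9   2.18 -0.02  0.49 -0.01]
11.9 [ 0.45905148 -0.22592046  0.24734493] [ 1.27  0.05 -0.9   2.18 -0.02  0.49 -0.01] [-0.17 -0.13  0.1 ]
8 65 [18. 40. 43. 44. 45.]
14 158 [17. 18. 18. 19. 44.]
20 170 [17. 19. 37. 41. 44.]
26 218 [42. 44. 48. 51. 54.]
32 249 [43. 56. 60. 64. 67.]
38 334 [44. 69. 72. 76. 80.]
44 221 [37. 81. 83. 83. 84.]
50 145 [37. 80. 81. 82. 82.]
56 42 [37. 78. 79. 80. 80.]
62 66 [66. 67. 68. 68. 69.]
68 63 [64. 64. 65. 66. 67.]
74 51 [61. 62. 62. 63. 64.]
```

View pics/w9.png

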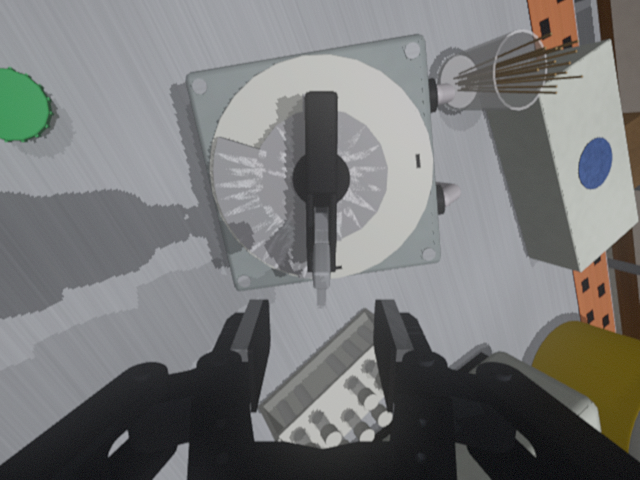

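The hasp stands at roughly 1.1–1.2 rad (profile slope 61–70°) because the grip slipped near the end. I'll push it to the stop with shut fingers from the tail side, tips above the hook.

```bash
python3 -m jog '0 -25 0 0 0 0 0;0 -27 0 0 0 0 0;0 0 0 0 0 0 0;0 0 0 0 0 0 0;0 0 0 0 0 0 0';python3 st.py; python3 - <<'E'
from h import *; from station import bot
o=bot.get_obs();c,n,x,y=iso(*np.load("iso2.npy")[:3]);hx,hy=hframe(c,n,x,y,1.42);R1=Ro.from_matrix(np.stack([-n,np.cross(hy,-n),hy],1))
delta(o["eef_pos"],rq(o["tool_rot"]),c+.076*n+.083*hx-.0008*hy,R1)
E
```

```text
t: 12.45
eef_pos: [0.4401, -0.2717, 0.2427]
tool_rot: [0.829, 0.13, 0.524, -0.144]
contact_force: [0.2, 0.5, 0.9]
gripper_width: 0.001
t 12.45 th 1.4172 abh mm [ 14.3  81.2 156.4] tilt 0.1 F [0.2 0.5 0.9] Fn 0.7 M.n 0.01 M [0.14 0.38 0.03] w 0.001 q [ 1.35  0.08 -0.87  2.17 -0.09  0.5   0.17]
shift mm [80.4 -0.7  1.3] turn(6deg) [-0.03 -0.01 -0.01]
```

```bash
python3 -m jog '35 -1 1 0 0 0 0;35 0 0 0 0 0 0;10 0 0 0 0 0 0;0 0 0 0 0 0 0;0 0 0 0 0 0 0';python3 st.py; python3 - <<'E'
from h import *; from station import bot
o=bot.get_obs();c,n,x,y=iso(*np.load("iso2.npy")[:3]);hx,hy=hframe(c,n,x,y,1.42);R1=Ro.from_matrix(np.stack([-n,np.cross(hy,-n),hy],1))
delta(o["eef_pos"],rq(o["tool_rot"]),c+.076*n+.058*hx-.0008*hy,R1)
E
python3 wr.py 10|head -1
```

```text
t: 12.95
eef_pos: [0.4735, -0.2815, 0.1715]
tool_rot: [0.83, 0.13, 0.524, -0.144]
contact_force: [-0.3, -0.6, -0.6]
gripper_width: -0.002
t 12.95 th 1.4176 abh mm [12.9 82.5 77.2] tilt 0.0 F [-0.3 -0.6 -0.6] Fn -0.5 M.n 0.02 M [0.12 0.42 0.03] w -0.002 q [ 1.13  0.26 -0.72  2.19  0.24  0.34 -0.15]
shift mm [ 1.2 25.5 -0.5] turn(6deg) [-0.02 -0.   -0.01]
12.95 [ 0.47351584 -0.2815076   0.17150428] [ 1.13  0.26 -0.72  2.19  0.24  0.34 -0.15] [-0.28 -0.57 -0.61]
```

View pics/w10.png

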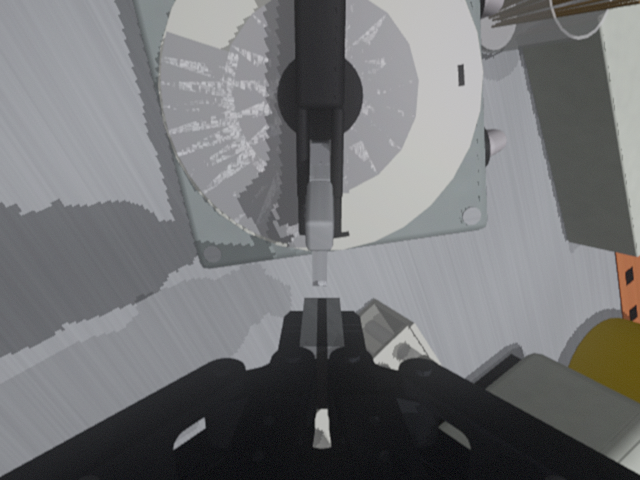

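The shut fingertips at (321,330) are in line with the hasp end at (320,245–285). I'll push towards the hub in steps.

```bash
python3 -m jog '0 8 0 0 0 0 0;0 6 0 0 0 0 0;0 0 0 0 0 0 0';python3 st.py; python3 -m jog '0 3 0 0 0 0 0;0 3 0 0 0 0 0;0 0 0 0 0 0 0';python3 st.py;  python3 -m jog '0 3 0 0 0 0 0;0 0 0 0 0 0 0';python3 st.py
```

```text
t: 13.3
eef_pos: [0.4788, -0.2688, 0.1731]
tool_rot: [0.83, 0.13, 0.523, -0.144]
contact_force: [0.1, -0.5, 1.0]
gripper_width: 0.002
t 13.3 th 1.4177 abh mm [10.4 68.8 77.8] tilt 0.1 F [ 0.1 -0.5  1. ] Fn 0.8 M.n 0.0 M [ 0.08  0.43 -0.01] w 0.002 q [ 1.09  0.25 -0.71  2.19  0.26  0.34 -0.2 ]
t: 13.6
eef_pos: [0.4805, -0.2642, 0.1729]
tool_rot: [0.829, 0.13, 0.523, -0.145]
contact_force: [-1.2, 0.1, 2.3]
gripper_width: -0.002
t 13.6 th 1.416 abh mm [10.  64.  77.4] tilt 0.1 F [-1.2  0.1  2.3] Fn 2.6 M.n 0.02 M [ 0.05  0.53 -0.02] w -0.002 q [ 1.07  0.24 -0.7   2.19  0.27  0.34 -0.22]
t: 13.8
eef_pos: [0.4812, -0.2624, 0.1733]
tool_rot: [0.829, 0.13, 0.523, -0.146]
contact_force: [-6.5, -0.9, 8.1]
gripper_width: 0.003
t 13.8 th 1.4149 abh mm [ 9.6 62.1 77.6] tilt 0.1 F [-6.5 -0.9  8.1] Fn 9.9 M.n -0.04 M [-0.29  0.91 -0.28] w 0.003 q [ 1.06  0.24 -0.7   2.2   0.27  0.34 -0.23]
```

```bash
python3 wr.py 11|head -1; python3 prof.py wrist11;python3 - <<'E'
import cv2
p=cv2.imread("pics/w11.png")[100:400,220:420];cv2.imwrite("pics/w11z.png",cv2.convertScaleAbs(cv2.resize(p,None,fx=2,fy=2,interpolation=cv2.INTER_CUBIC),alpha=1.5,beta=10))
E
```

```text
13.8 [ 0.4812292  -0.26242025  0.17325308] [ 1.06  0.24 -0.7   2.2   0.27  0.34 -0.23] [-6.48 -0.89  8.05]
8 240 [17. 18. 19. 43. 44.]
14 353 [17. 18. 18. 33. 44.]
20 399 [17. 19. 37. 42. 44.]
26 495 [42. 45. 49. 54. 57.]
32 666 [44. 60. 65. 69. 72.]
38 773 [44. 75. 78. 82. 84.]
44 370 [80. 82. 83. 84. 84.]
50 2297 [ 81.  89. 100. 110. 117.]
56 318 [ 70. 114. 114. 115. 117.]
62 225 [113. 114. 114. 115. 119.]
68 173 [114. 114. 114. 115. 119.]
74 83 [113. 114. 114. 115. 115.]
```

View pics/w11z.png

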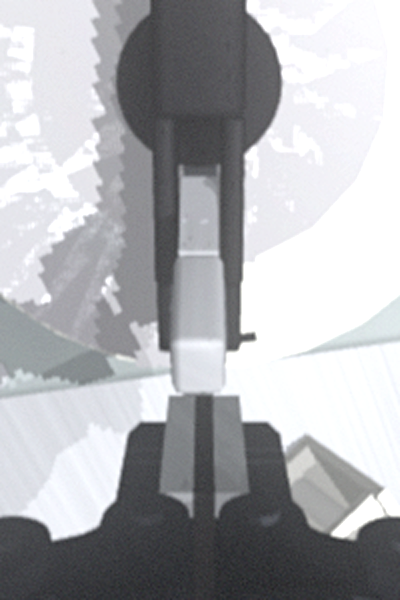

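The hasp is moving (about 67°, or 1.17 rad) and the fingertips are touching its end. I'll continue, lifting slightly because the hook leg rises.

```bash
python3 -m jog '-1.2 1 0 0 0 0 0;0 1 0 0 0 0 0;0 0 0 0 0 0 0';python3 st.py; python3 -m jog '-.5 2 0 0 0 0 0;0 0 0 0 0 0 0';python3 st.py;  python3 -m jog '0 2 0 0 0 0 0;0 0 0 0 0 0 0';python3 st.py; python3 wr.py 12|head -1; python3 prof.py wrist12
```

```text
t: 14.15
eef_pos: [0.4817, -0.2599, 0.1743]
tool_rot: [0.829, 0.13, 0.523, -0.145]
contact_force: [-4.4, -1.2, 6.6]
gripper_width: 0.001
t 14.15 th 1.4154 abh mm [ 9.3 59.5 78.6] tilt 0.1 F [-4.4 -1.2  6.6] Fn 7.7 M.n 0.0 M [-0.34  0.75 -0.24] w 0.001 q [ 1.06  0.24 -0.7   2.2   0.27  0.34 -0.23]
t: 14.35
eef_pos: [0.4823, -0.2579, 0.1749]
tool_rot: [0.829, 0.13, 0.523, -0.145]
contact_force: [-6.0, -0.7, 7.7]
gripper_width: -0.001
t 14.35 th 1.4156 abh mm [ 8.9 57.5 79.1] tilt 0.1 F [-6.  -0.7  7.7] Fn 9.4 M.n 0.03 M [-0.32  0.79 -0.21] w -0.001 q [ 1.05  0.24 -0.7   2.2   0.27  0.34 -0.24]
t: 14.55
eef_pos: [0.4829, -0.2565, 0.1752]
tool_rot: [0.829, 0.13, 0.523, -0.146]
contact_force: [-7.2, -1.8, 10.1]
gripper_width: -0.003
t 14.55 th 1.4153 abh mm [ 8.6 55.9 79.3] tilt 0.1 F [-7.2 -1.8 10.1] Fn 11.9 M.n -0.02 M [-0.33  1.   -0.28] w -0.003 q [ 1.05  0.24 -0.7   2.2   0.27  0.34 -0.24]
14.55 [ 0.48291533 -0.25647738  0.17520412] [ 1.05  0.24 -0.7   2.2   0.27  0.34 -0.24] [-7.17 -1.84 10.07]
8 195 [17. 19. 41. 43. 44.]
14 329 [17. 18. 18. 21. 44.]
20 490 [18. 33. 39. 44. 47.]
26 646 [44. 52. 59. 64. 69.]
32 834 [44. 73. 78. 83. 85.]
38 395 [44. 83. 84. 84. 85.]
44 2252 [ 82.  90. 102. 111. 116.]
50 301 [ 38. 116. 116. 117. 119.]
56 203 [ 37. 116. 116. 117. 119.]
62 176 [ 96. 116. 116. 117. 117.]
68 72 [115. 116. 116. 117. 117.]
```

The top corner is now about straight above the hinge, near (33.5, 84.5) mm. That gives about 74.6°, or 1.30 rad, which is the stop. Backing off.

```bash
python3 -m jog '0 -5 0 0 0 0 0;0 -15 0 0 0 0 0;0 -20 0 0 0 0 0;-45 0 0 0 0 0 0;-45 0 0 0 0 0 0';python3 -m jog '-30 30 0 0 0 0 0;0 30 0 0 0 0 0;0 0 0 0 0 0 0;0 0 0 0 0 0 0'; python3 st.py;python3 wr.py 13|head -1; python3 prof.py wrist13; python3 tab.py 13 1.42|head -4
python3 - <<'E'
from station import bot
import cv2,numpy as np
from h import *
for n in("scene","top"):
    p,d=bot.read_camera(n); cv2.imwrite(f"pics/{n}9.png",p[:,:,::-1]);c=bot.calibration(n);np.savez(f"{n}9.npz",p=p,d=d,T=c["T"],k=[c["fx"],c["fy"],c["cx"],c["cy"]])
print(bot.get_obs()["t"],bot.get_obs()["contact_force"])
E
python3 prof.py scene9
```

```text
t: 15.1
eef_pos: [0.4309, -0.2824, 0.2522]
tool_rot: [0.829, 0.133, 0.524, -0.143]
contact_force: [-1.0, -1.6, 2.4]
gripper_width: -0.001
t: 15.5
eef_pos: [0.4418, -0.2244, 0.2841]
tool_rot: [0.829, 0.13, 0.524, -0.144]
contact_force: [0.3, -0.0, -0.5]
gripper_width: 0.005
t 15.5 th 1.4176 abh mm [  5.8  34.8 198.1] tilt 0.0 F [ 0.3 -0.  -0.5] Fn -0.5 M.n 0.02 M [0.11 0.44 0.02] w 0.005 q [ 1.51 -0.05 -1.05  2.15 -0.24  0.6   0.22]
15.5 [ 0.44179818 -0.22439452  0.28411869] [ 1.51 -0.05 -1.05  2.15 -0.24  0.6   0.22] [ 0.31 -0.   -0.46]
8 71 [17. 19. 42. 43. 44.]
14 132 [17. 18. 19. 36. 45.]
20 177 [17. 32. 39. 44. 47.]
26 219 [23. 50. 57. 63. 68.]
32 256 [42. 72. 77. 82. 85.]
38 141 [44. 83. 84. 84. 85.]
44 88 [44. 82. 82. 83. 84.]
50 54 [37. 73. 73. 74. 74.]
56 70 [37. 71. 72. 72. 73.]
62 59 [37. 69. 70. 71. 72.]
68 47 [67. 68. 69. 69. 70.]
-0.05 348 -0.0004 [-0.0101  0.0093] 0.044
-0.04 346 -0.0004 [-0.0102  0.0094] 0.0439
-0.03 335 -0.0008 [-0.0104  0.0087] 0.0438
-0.02 317 -0.0009 [-0.0105  0.0088] 0.044
15.65 [ 0.54342826 -0.03741105  0.01825359]
8 9 [25. 38. 42. 43. 44.]
14 5 
[... 225 characters left out ...]
54. 59. 66. 70. 71.]
68 9 [34. 62. 67. 69. 69.]tab.py:9: RuntimeWarning: Mean of empty slice.
  m=ok&(a>lo)&(a<lo+.008)&(h>.03)&(h<.06)&(abs(b)<.025);print(lo,m.sum(),b[m].mean().round(4),np.percentile(b[m],[2,98]).round(4),np.median(h[m]).round(4))
  ret = ret.dtype.type(ret / rcount)
Traceback (most recent call last):
  File "tab.py", line 9, in <module>
    m=ok&(a>lo)&(a<lo+.008)&(h>.03)&(h<.06)&(abs(b)<.025);print(lo,m.sum(),b[m].mean().round(4),np.percentile(b[m],[2,98]).round(4),np.median(h[m]).round(4))
                                                                                                ~~~~~~~~~~~~~^^^^^^^^^^^^^
IndexError: index -1 is out of bounds for axis 0 with size 0
```

View pics/w13.png

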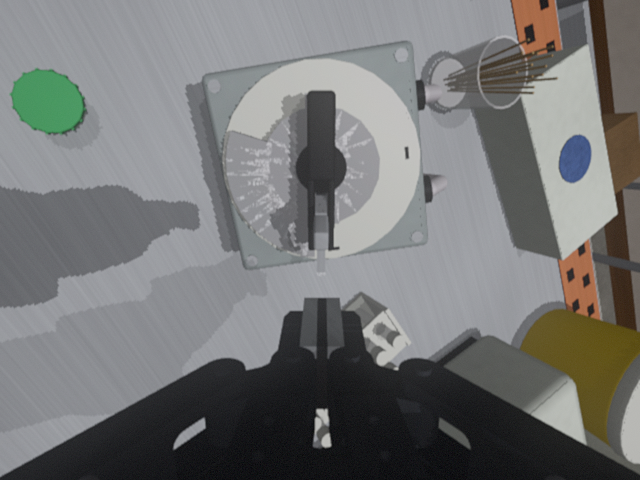

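View pics/scene9.png

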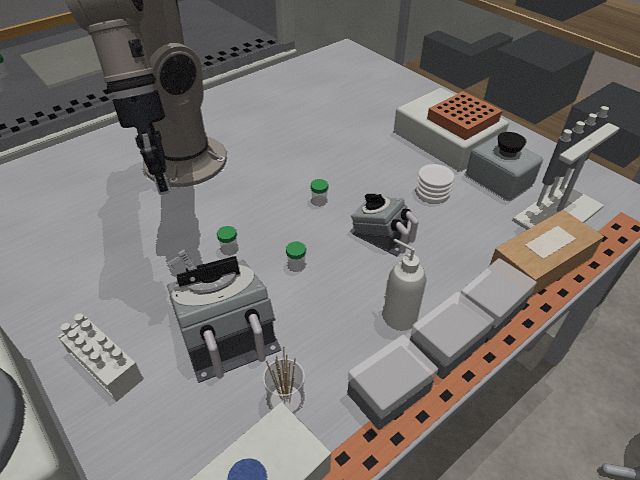

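The handle is off and the hasp stands out, still at about 1.29 rad after release. The pots, the rack, the smaller isolator at (375,205) and the rest are where they were. The arm is clear and the force reading is near zero, so I'll hand in.

```bash
python3 -c "
from station import bot
print(bot.hand_in()); print(bot.get_obs()['t'])"
```

```text
the job is handed in; nothing more can be done
None
the job is handed in; nothing more can be done
```

I turned the larger isolator's handle anticlockwise to its off stop, swung the lockout hasp out to its stop, backed the arm clear and handed the job in at about 15.7 s of the 48 s.

- **Handle:** the moment jumped from about 0.24 to 1.3–1.7 N m at the off stop. My last depth measurement put the handle at about 1.42 rad.
- **Hasp:** gripping the tab only brought it to about 1.12–1.2 rad, because the tab slipped in the pads near the end. I then pushed it with shut fingers to about 1.3 rad. After I let go it measured about 1.29 rad, with the force reading near zero.
- **Everything else:** in the last scene picture, judged by eye, the smaller isolator is still on and none of the bystanders has moved.
- **Failed check:** my last script to re-measure the tab's position stopped with an error. It looks for the tab where it lies when shut, and the hasp was no longer there. Its handle readings came out before that and agreed with the earlier ones.

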